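Load the loom post into the drilling jig

ROBOT

A 6-joint arm with a two-finger parallel gripper is mounted at the origin on the work surface. World frame = base frame: x ahead of the robot, y to its left, z up, the work surface at z = 0. Lengths are in m, angles in rad, forces in N, time in s.
With the tool pointing down it reaches from about 0.3 to 0.85 m from the base axis. Payload 4.2 kg.
Tool frame: the origin (TCP) lies midway between the tips of the shut fingers; the grasp point (between the pads) lies ctrl.tcp_to_grasp behind it (ctrl.tcp_to_grasp is the distance from the TCP to the grasp point, in m); x points along the fingers, y is the direction in which the jaws open and shut, and the axes are right-handed (so a half turn about x gives the same grasp; the last joint's range is limited). The gripper opens to 91 mm and grips with 3 to 60 N. Pads are 32 mm wide; open, the fingers measure 118 mm over their backs; the gripper's body (76 mm by 178 mm) begins 60 mm behind the grasp point.
Start: joints at [1.081, 0.32, 1.565, -0, 1.257, -0.02], TCP at [0.26, 0.513, 0.214] pointing down, gripper open.
Joint ranges: [-3.11, 3.11], [-0.84, 2.01], [0.21, 2.61], [-1.34, 4.49], [0.05, 2.63], [-2.56, 2.56]. Speed limits (rad/s): [2.57, 2.57, 3.14, 3.14, 3.14, 3.14].

INTERFACE

Orientations are given as a 3x3 rotation matrix whose columns are the frame's x, y, z axes.
In Python, from station import ctrl gives the robot as it stands.
- The arm moves only by the tool apply_moves, never from a script. Its argument "series" is one flat list of numbers, 7 for each row, row after row: the shift along the world's x, y, z in m, then the turn, a rotation vector about the world's x, y, z in rad, then the opening, from 0 (shut) to 1 (fully open). A call has exactly 10 rows; each row is the pose to reach, as a shift and turn from the pose measured when the call began; what a row does not reach only later rows make up. A row lasts 1/12 s, in which the tool goes at most 41.7 mm and 7.16 degrees, less where a joint would pass 70% of its speed; a pose out of reach is approached as far as the arm can. A call with a gripper value outside its range is refused whole. The fingers move at their own pace and stop on an object; "force" is the grip in N (left out, the last holds). Time passes only in rows, so rows that repeat a pose let the fingers close, or fill a call up. It gives the time, the measured TCP pose, the force and the opening at its end, in the units of the state.
- ctrl.read_state(): the state, without advancing time (a new reading comes with each control period).
- ctrl.read_camera(name): name is "side" or "top" or "wrist"; returns the picture (480x640x3 uint8, blue, green, red); there is no depth.
- ctrl.calibration(name): a dict with "fovy" (degrees; the focal length in pixels is half the picture's height over the tangent of half this angle, whatever the lens; pixels are square), "cx", "cy" (the principal point, pixels), "R" (3x3) and "t" (3): a world point X has camera coordinates R X + t. Camera axes: x right, y down, z forward; pixel columns grow to the right and rows downward; lengths in m; the calibration is good to about 2 mm. A picture is of the moment at which its call begins: read the wrist's pose just before it. calibration takes no time and is no camera call; for the wrist camera it gives the pose at the moment of the call.
- ctrl.job_done(): hands the job in, once; it reports no verdict.
The state is a dict: "clock": time; "qpos": joint angles; "joint_vel": joint speeds; "joint_efforts": joint torques, N m; "eef_pos": TCP position; "ee_rot": TCP orientation; "contact_force": force on the tool from outside, world axes, zero at the start; "ft_torque": the same for the moment, N m; "finger_gap": finger opening in m.
Only numpy, scipy, OpenCV 4.12 (cv2) and the standard library are available. Lean on these libraries where they do the work, as an engineer would, in place of code of your own. Each camera call takes 0.05 s, during which the arm holds its last target.

TASK

Take the stepped loom post out of the rack and load it in the drilling jig: standing upright between the two cheeks and up against the back stop, with its high end on the side of the sensing pin, so that its own weight keeps the pin pressed down. The rack and jig each leave only one pair of the post's faces free, so stand it on the table on the way and take it again by its other faces. Lower it in gently, do not drop it, and leave the other blocks and the things on the table as they are.

Things in the scene. Friction and masses are not known exactly. Their poses are not given: they have to be found in the camera images.
- post: Loom post to load: plain pale wood, 66 (own x) x 44 (own y) mm, about 0.24 kg, standing. Origin: centre of underside, z up. Top stepped: 120 mm high over the 26 mm at the +x end (high end, fine comb lines), 105 mm elsewhere. It starts in one of the rack's three bays, high end towards the rack's +x. Underneath it has two feet and an arch: see post_high_end.
- post_high_end (a point): Centre of the top of the post's high end, (20, 0, 120) mm in the post's frame. Under the post a 14 mm high arch runs right through along its y, from x = -23 to -1 mm, leaving a broad foot under the high end (x = -1 to 33) and a narrow foot at the low end (x = -33 to -23).
- rack: Fixed grey laminate rack, 80 (x) x 175 (y) mm, origin centre of underside. Floor 12 mm thick; 4 dividers 6 mm thick, 52 mm long in x, to 130 mm above the table, at y = +-27.5 and +-82.5 mm: 3 bays 49 mm wide at y = -55, 0, 55. A piece stands in each, length along x, 2.5 mm from the dividers. Bays are open at -x and +x: take pieces by their end faces (66 mm apart), lift straight up.
- jig: Fixed aluminium drilling jig, origin centre of underside. Base plate 130 (x) x 116 (y) x 18 mm. Two cheeks 12 mm thick, 40 mm long in x about x = 0, to 137 mm above the table, inner faces at y = +-36 mm: the post's 66 mm goes between them along y, so hold it by its 44 mm width, along jig x. Steel back stop at +x: face at x = 22 mm, 50 mm long in y, 20 mm above the plate. Front (-x) open.
- jig_seat (a point): Point on the top of the jig's base plate, (0, 0, 18) mm in the jig's frame: where the centre of the post's underside is when the post is home, touching the back stop. The post's +x (high end) must then point along the jig's +y.
- pin (a joint): Jig's part-present pin, upright, 8 mm diameter, at (0, 13) mm in the jig's frame. 0 = up, 6 mm above the base plate; 0.006 m = fully down, flush. Spring 0.3 N at the top, 0.6 N fully down: the post's weight holds it down when the broad foot under the high end stands on it. The other way round the pin stands free inside the arch.
- ridge_block: Bystander in the rack: pale wood block 66 (x) x 44 (y) mm, 105 mm high with a 22 mm long ridge across the middle to 117 mm. Origin centre of underside.
- short_block: Bystander in the rack: plain pale wood block 66 (x) x 44 (y) x 88 mm high, flat top. Origin centre of underside.
- tumbler: Bystander: closed steel drinking tumbler, 74 mm diameter, 178 mm tall, standing. Origin centre of underside.
- bead_bowl: Bystander: plastic bowl, 110 mm diameter, 38 mm high. Origin centre of underside.
- dish: Bystander: small white ceramic dish, 72 mm diameter, 18 mm high. Origin centre of underside.
- pliers: Bystander: pliers lying along own x, from x = -81 to +78 mm, handles (-x end) 56 mm wide, 15 mm high. Origin on the table under the middle.
- thread_cone: Bystander: cone of thread, 64 mm diameter at the foot, 90 mm tall. Origin centre of underside.
- bead_jar: Bystander: bead jar, 60 mm diameter, 85 mm tall. Origin centre of underside.
There are look-alikes about, which are no part of the job. Leave any pink look-alike of the jig alone.

How it is judged:
By the outcome, as a careful person would: the job done as asked, in the order asked, and still so for the second after the job is handed in, with the robot touching nothing.
It also fails if it takes over 64 s, if anything falls off the work surface, if the arm or the gripper's body presses on something with over 40 N, if the wrist force passes 120 N, or if a joint passes its speed limit or range.

## Working session

There is one attempt and no reset: what is moved stays moved. The work goes in short steps, Python scripts to look and compute and a tool call to move; the robot and the scene stay as the last step left them, time stands still between calls to the robot, and variables do not carry over. Pictures are saved under pics/ and viewed, and the job is handed in when it is done.

Besides the shell and the picture viewer there is one more tool, called after ">>>" by a JSON object that holds its "api" and its "payload". apply_moves: Moves the arm, as the interface text tells. Its arguments: {"type":"object","properties":{"series":{"type":"array","items":{"type":"number"}},"force":{"type":"number"}},"required":["series"]}

```bash
ls; mkdir -p pics
python3 - <<'E'
from station import ctrl
import cv2,numpy as np
s=ctrl.read_state();print({k:np.round(v,3).tolist() for k,v in s.items()},ctrl.tcp_to_grasp)
for n in("top","side","wrist"):
    c=ctrl.calibration(n);print(n,c)
    cv2.imwrite(f"pics/{n}0.png",ctrl.read_camera(n))
E
```

```text
pics
{'clock': 0.0, 'qpos': [1.081, 0.32, 1.566, -0.0, 1.257, -0.02], 'joint_vel': [-0.001, 0.0, 0.0, -0.003, -0.0, -0.001], 'joint_efforts': [-0.003, -41.246, -23.197, 0.072, 0.046, -0.0], 'eef_pos': [0.26, 0.512, 0.213], 'ee_rot': [[-0.001, 0.453, 0.892], [-0.002, 0.892, -0.453], [-1.0, -0.002, -0.0]], 'contact_force': [0.017, 0.028, 0.473], 'ft_torque': [0.016, -0.005, -0.037], 'finger_gap': 0.091} 0.0188
top {'fovy': 57.913283758803104, 'cx': 318.3652986741781, 'cy': 237.610688540155, 'R': array([[-2.38529122e-02, -9.99715477e-01,  6.57635978e-05],
       [-9.96991734e-01,  2.37830718e-02, -7.37688848e-02],
       [ 7.37463318e-02, -1.82516850e-03, -9.97275362e-01]]), 't': array([0.04268825, 0.5068795 , 1.12540141])}
side {'fovy': 53.40664240293051, 'cx': 319.8233931072251, 'cy': 244.09909159566453, 'R': array([[ 0.70650146, -0.70764445,  0.00974811],
       [-0.4431261 , -0.45306626, -0.77354394],
       [ 0.55181062,  0.54219028, -0.63366769]]), 't': array([-0.32232154,  0.32558188,  0.84066914])}
wrist {'fovy': 69.67627222809458, 'cx': 321.8257827580586, 'cy': 226.45896446153478, 'R': array([[ 4.52961422e-01,  8.91529730e-01, -8.31496341e-04],
       [ 8.60040901e-01, -4.36716758e-01,  2.63833513e-01],
       [ 2.34852292e-01, -1.20221524e-01, -9.64567875e-01]]), 't': array([-0.57429801, -0.02956629,  0.39032472])}
```

View pics/top0.png

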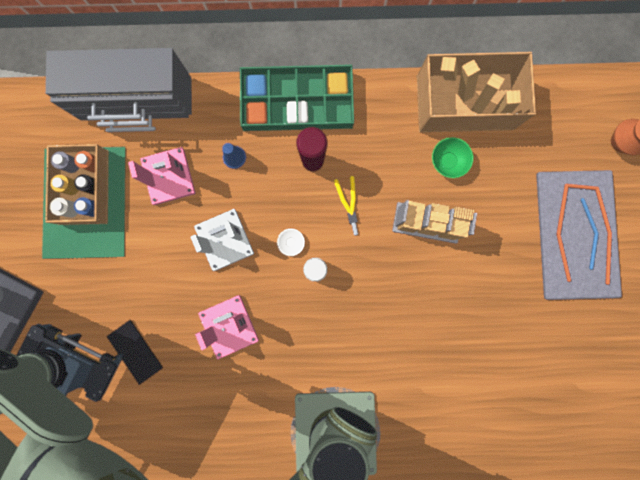

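View pics/side0.png

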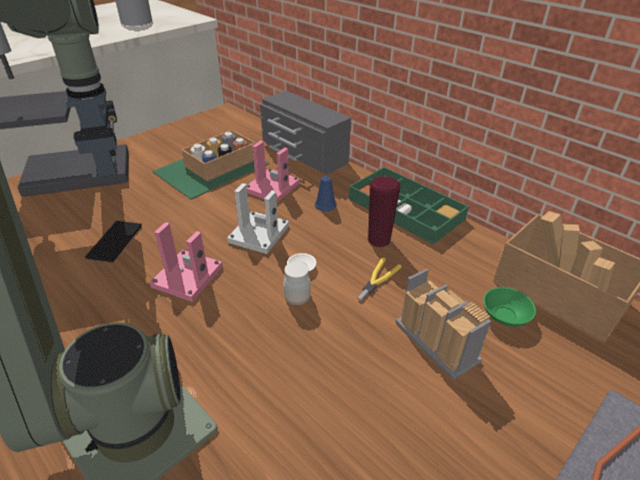

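View pics/wrist0.png

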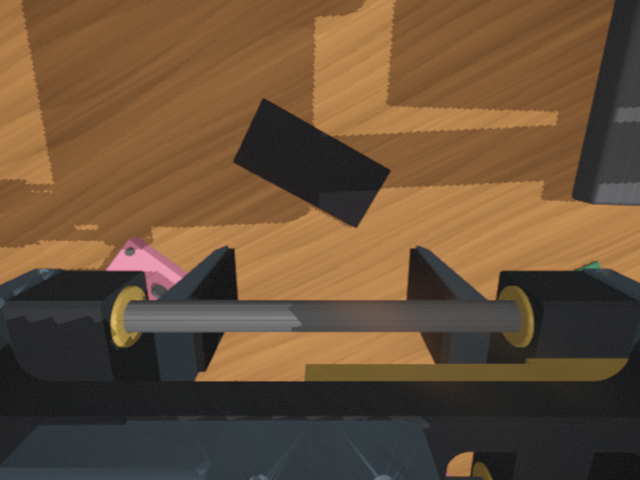

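The top view shows the grey rack at about (435,220) with three pale blocks and the aluminium jig at (224,240). There are pink look-alikes at (165,177) and (228,327), and a box with loose wood pieces at (478,85). Next I'll crop in close.

Run:
```python
import cv2,numpy as np
t=cv2.imread("pics/top0.png");s=cv2.imread("pics/side0.png")
cv2.imwrite("pics/c1.png",np.hstack([cv2.resize(t[190:250,385:485],(800,480),interpolation=cv2.INTER_CUBIC)]))
cv2.imwrite("pics/c2.png",cv2.resize(s[260:380,385:505],(600,600),interpolation=cv2.INTER_CUBIC))
cv2.imwrite("pics/c3.png",np.hstack([cv2.resize(t[200:280,185:265],(400,400),interpolation=cv2.INTER_CUBIC),cv2.resize(s[175:255,220:300],(400,400),interpolation=cv2.INTER_CUBIC)]))
```

```text
(no output)
```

View pics/c1.png

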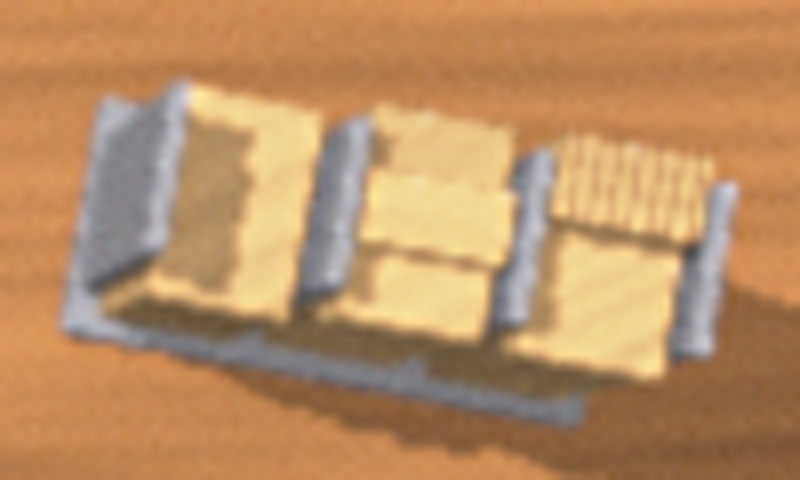

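View pics/c2.png

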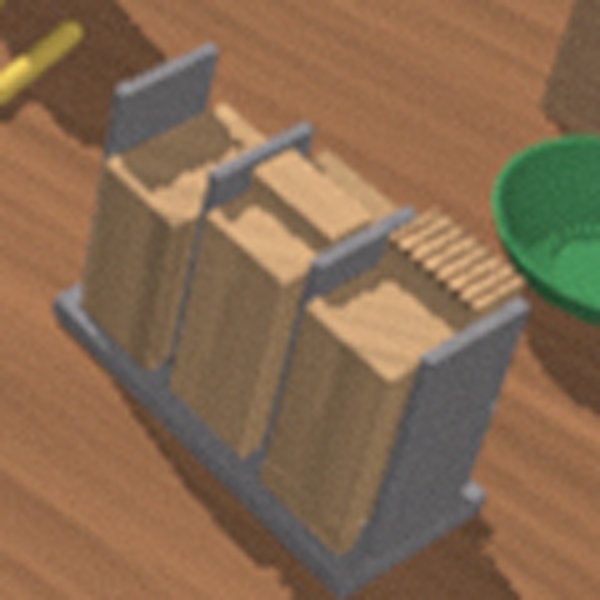

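View pics/c3.png

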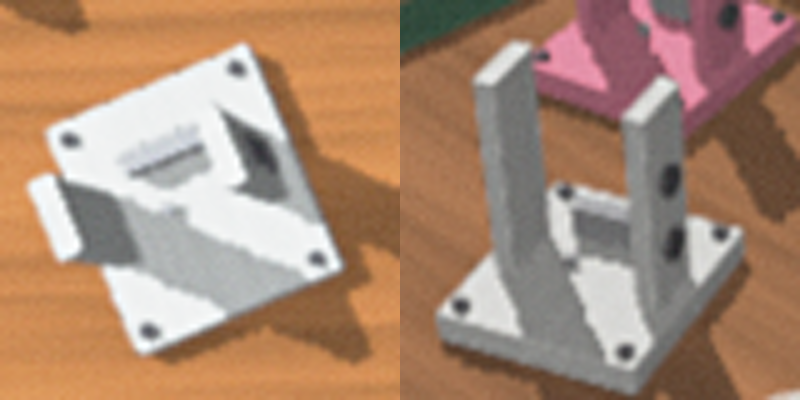

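Candidates: the stepped comb block in the right bay (462,222), the ridge block (438,218), the short block (412,215), and the loose wood in the box (478,85). Only the one at (462,222) has comb lines and a single step, and its high end is at the top of the picture (+x), so that is the post. The grey jig at (224,240) is the target. Now I'll cast rays to get positions.

```bash
cat > h.py <<'E'
import numpy as np,cv2
def ray(c,u,v):
    f=240/np.tan(np.radians(c["fovy"]/2))
    d=np.array([(u-c["cx"])/f,(v-c["cy"])/f,1.]);R=np.array(c["R"]);t=np.array(c["t"])
    return -R.T@t,R.T@d
def onz(c,u,v,z):
    o,d=ray(c,u,v);return o+d*(z-o[2])/d[2]
def proj(c,X):
    f=240/np.tan(np.radians(c["fovy"]/2));p=np.array(c["R"])@np.array(X)+c["t"]
    return np.array([c["cx"]+f*p[0]/p[2],c["cy"]+f*p[1]/p[2]])
def crop(u,v,s,ox,oy): return (u+.5)/s-.5+ox,(v+.5)/s-.5+oy
E
python3 - <<'E'
from station import ctrl
from h import *
c=ctrl.calibration("top")
J=np.array([onz(c,*crop(u,v,5,185,200),.018)[:2] for u,v in[(245,43),(45,130),(140,353),(343,268)]])
print("jig",J.round(4).tolist(),J.mean(0)); d=np.diff(np.vstack([J,J[:1]]),axis=0);print(np.linalg.norm(d,axis=1),np.degrees(np.arctan2(d[:,1],d[:,0])))
H=np.array([onz(c,*crop(u,v,8,385,190),.132)[:2] for u,v in[(557,133),(715,155)]])
L=np.array([onz(c,*crop(u,v,8,385,190),.117)[:2] for u,v in[(662,380),(500,352)]])
P=np.vstack([H,L]);print("post",P.round(4).tolist(),P.mean(0)); d=np.diff(np.vstack([P,P[:1]]),axis=0);print(np.linalg.norm(d,axis=1),np.degrees(np.arctan2(d[:,1],d[:,0])))
D=[[(185,82),(162,248)],[(365,118),(338,292)],[(545,150),(515,325)],[(728,183),(703,355)]]
D=np.array([[onz(c,*crop(u,v,8,385,190),.13)[:2] for u,v in q] for q in D])
print(D.round(4).tolist())
B=[onz(c,*crop(u,v,8,385,190),.0)[:2] for u,v in [(65,330),(580,420)]]
print("rack base",np.round(B,4), np.linalg.norm(B[1]-B[0]),np.degrees(np.arctan2(*(B[1]-B[0])[::-1])))
for n,p,z in[("tumbler top",(311,136),.178),("pliers",(350,205),.01),("dish",(291,242),.015),("jar/white",(315,269),.085),("bowl",(453,158),.03),("cone",(234,148),.05),("pinkT",(228,327),.018),("clear",(370,330),0)]:
    print(n,onz(c,*p,z).round(3))
E
```

```text
jig [[0.5914, 0.2535], [0.5475, 0.3597], [0.4287, 0.3102], [0.4708, 0.2031]] [0.50958367 0.28161277]
[0.1148986  0.12875676 0.11507645 0.13074503] [ 112.4398182  -157.36863796  -68.54987122   22.6988648 ]
post [[0.5669, -0.2954], [0.5591, -0.3422], [0.4932, -0.3283], [0.5029, -0.2798]] [ 0.5305375 -0.3114059]
[0.04746739 0.06735645 0.04936678 0.06586815] [-99.38232894 168.06143176  78.75791682 -13.6289217 ]
[[[0.5852, -0.1853], [0.5354, -0.1765]], [[0.5731, -0.2388], [0.521, -0.2285]], [[0.5621, -0.2922], [0.5098, -0.2808]], [[0.5509, -0.3464], [0.4995, -0.3363]]]
rack base [[ 0.5227 -0.1693]
 [ 0.4883 -0.3406]] 0.1747243507106621 -101.33863479204464
tumbler top [0.732 0.042 0.178]
pliers [ 0.594 -0.056  0.01 ]
dish [0.498 0.103 0.015]
jar/white [0.425 0.041 0.085]
bowl [ 0.71  -0.331  0.03 ]
cone [0.745 0.245 0.05 ]
pinkT [0.28  0.271 0.018]
clear [ 0.261 -0.1    0.   ]
```

Sizes agree: jig plate 115x130, post 66x48, rack 175. The post is at about (0.531,-0.312) with yaw -11.8°, and the jig at (0.510,0.282) with yaw 22.5°. Moving over.

>>> {"api": "apply_moves", "payload": {"series": [0.0125,-0.0375,0.003,0,0,-0.06,1,0.025,-0.075,0.006,0,0,-0.12,1,0.0375,-0.1125,0.01,0,0,-0.18,1,0.05,-0.15,0.012,0,0,-0.24,1,0.0625,-0.1875,0.015,0,0,-0.3,1,0.075,-0.225,0.018,0,0,-0.36,1,0.0875,-0.2625,0.02,0,0,-0.42,1,0.1,-0.3,0.02,0,0,-0.48,1,0.1125,-0.3375,0.02,0,0,-0.54,1,0.125,-0.375,0.02,0,0,-0.6,1]}}

```text
clock: 0.98
eef_pos: [0.3851, 0.1355, 0.2334]
ee_rot: [[-0.001, 0.878, 0.478], [-0.001, 0.478, -0.878], [-1.0, -0.001, 0.0]]
contact_force: [1.5, -0.5, 0.1]
finger_gap: 0.0909
```

>>> {"api": "apply_moves", "payload": {"series": [0.013,-0.039,0,0,0,-0.07,1,0.026,-0.078,0,0,0,-0.14,1,0.039,-0.117,0,0,0,-0.21,1,0.052,-0.156,0,0,0,-0.28,1,0.065,-0.195,0,0,0,-0.35,1,0.078,-0.234,0,0,0,-0.42,1,0.091,-0.273,0,0,0,-0.49,1,0.104,-0.312,0,0,0,-0.56,1,0.115,-0.345,0,0,0,-0.63,1,0.125,-0.375,0,0,0,-0.705,1]}}

```text
clock: 1.82
eef_pos: [0.5102, -0.242, 0.2329]
ee_rot: [[-0.002, 0.978, -0.21], [0.0, -0.21, -0.978], [-1.0, -0.002, 0.0]]
contact_force: [0.7, 0.2, -0.7]
finger_gap: 0.0911
```

Run:
```python
from station import ctrl
from h import *
s=ctrl.read_state();print(s["eef_pos"],s["ee_rot"])
c=ctrl.calibration("wrist");im=ctrl.read_camera("wrist");cv2.imwrite("pics/w1.png",im)
import pickle;pickle.dump(c,open("w1.pkl","wb"))
```

```text
[ 0.51022217 -0.24195036  0.23287634] [[-1.53372180e-03  9.77723013e-01 -2.09893680e-01]
 [ 2.96895789e-04 -2.09893472e-01 -9.77724216e-01]
 [-9.99998780e-01 -1.56187349e-03  3.16363478e-05]]
```

View pics/w1.png

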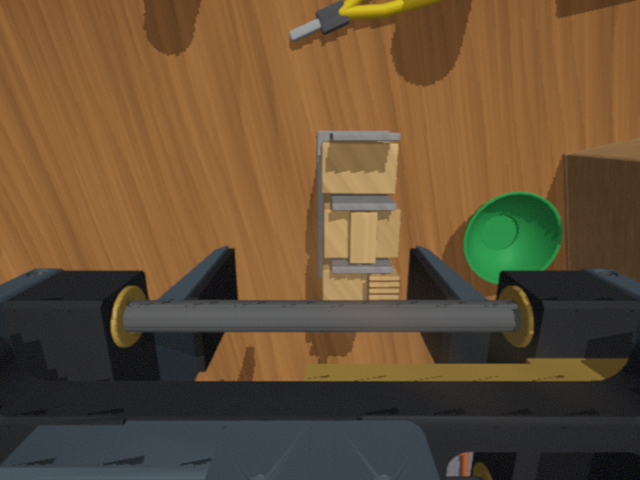

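The wrist view shows the dividers' top faces at rows ~136, 203 and 267 (cols ~331–398). The rack looks nearly aligned with the jaws, and I'll compute how closely.

Run:
```python
from h import *
import pickle;c=pickle.load(open("w1.pkl","rb"))
im=cv2.imread("pics/w1.png");cv2.imwrite("pics/w1c.png",cv2.resize(im[120:305,300:420],None,fx=3.2,fy=3.2,interpolation=cv2.INTER_CUBIC))
D=np.array([[onz(c,u,v,.13)[:2] for u,v in q] for q in [[(331,136),(400,136)],[(332,203),(397,203)],[(332,267.5),(392,267)]]])
print(D.round(4).tolist(),D.mean(1).round(4).tolist(),np.linalg.norm(D[:,1]-D[:,0],axis=1))
yaw=np.radians(-11.8)
for m in D.mean(1): print(m@[np.cos(yaw),np.sin(yaw)], m@[-np.sin(yaw),np.cos(yaw)])
print(onz(c,370,300,.132),onz(c,398.5,300,.132))
```

```text
[[[0.5321, -0.1735], [0.5838, -0.1846]], [[0.5222, -0.2249], [0.5735, -0.2359]], [[0.5109, -0.2795], [0.5608, -0.2897]]] [[0.5579, -0.1791], [0.5479, -0.2304], [0.5359, -0.2846]] [0.05292372 0.05244946 0.05094608]
0.5827684634168666 -0.06118275448020973
0.5834005370957039 -0.11349165228266381
0.5827578239039631 -0.1690278718326274
[ 0.53711239 -0.31514805  0.132     ] [ 0.56124864 -0.32032105  0.132     ]
```

View pics/w1c.png

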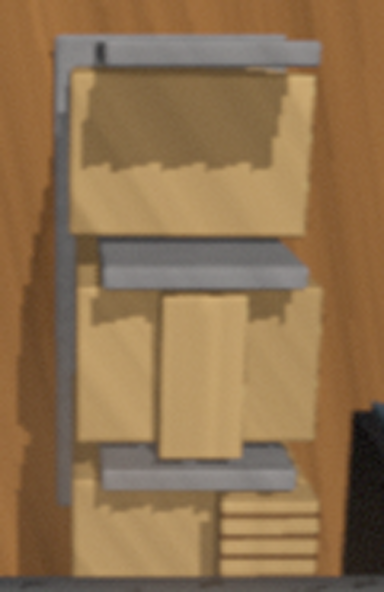

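Both views agree within about 1 mm on (0.530,-0.312). Descending onto the post's end faces.

>>> {"api": "apply_moves", "payload": {"series": [0.01,-0.035,0,0,0,0,1,0.0204,-0.07,0,0,0,0.003,1,0.0204,-0.07,0,0,0,0.003,1,0.0204,-0.07,-0.03,0,0,0.003,1,0.0204,-0.07,-0.06,0,0,0.003,1,0.0204,-0.07,-0.09,0,0,0.003,1,0.0204,-0.07,-0.115,0,0,0.003,1,0.0204,-0.07,-0.14,0,0,0.003,1,0.0204,-0.07,-0.158,0,0,0.003,1,0.0204,-0.07,-0.158,0,0,0.003,1]}}

```text
clock: 2.7
eef_pos: [0.5298, -0.3148, 0.07]
ee_rot: [[-0.007, 0.977, -0.211], [0.0, -0.211, -0.977], [-1.0, -0.007, 0.001]]
contact_force: [-0.9, -0.2, -0.4]
finger_gap: 0.0914
```

>>> {"api": "apply_moves", "payload": {"series": [0,0,0,0,0,0,0,0,0,0,0,0,0,0,0,0,0,0,0,0,0,0,0,0,0,0,0,0,0,0,0,0,0,0,0,0,0,0,0,0,0,0,0,0,0,0,0,0,0,0,0,0,0,0,0,0,0,0,0,0,0,0,0,0,0,0,0,0,0,0], "force": 20}}

```text
clock: 3.53
eef_pos: [0.5302, -0.315, 0.0714]
ee_rot: [[-0.006, 0.977, -0.211], [-0.001, -0.211, -0.977], [-1.0, -0.006, 0.002]]
contact_force: [-2.1, 1.3, 5.5]
finger_gap: 0.0661
```

>>> {"api": "apply_moves", "payload": {"series": [0,0,0.005,0,0,0,0,0,0,0.015,0,0,0,0,0,0,0.03,0,0,0,0,0,0,0.047,0,0,0,0,0,0,0.065,0,0,0,0,0,0,0.083,0,0,0,0,0,0,0.1,0,0,0,0,0,0,0.12,0,0,0,0,0,0,0.14,0,0,0,0,0,0,0.15,0,0,0,0]}}

```text
clock: 4.37
eef_pos: [0.5311, -0.3155, 0.2247]
ee_rot: [[-0.002, 0.977, -0.211], [-0.003, -0.211, -0.977], [-1.0, -0.001, 0.003]]
contact_force: [0.3, 0.5, -0.9]
finger_gap: 0.0657
```

Run:
```python
from station import ctrl
from h import *
s=ctrl.read_state();print(s["eef_pos"],s["contact_force"],s["finger_gap"])
a=ctrl.read_camera("side");b=ctrl.read_camera("wrist")
cv2.imwrite("pics/s2.png",cv2.resize(a[150:400,330:580],(600,600)));
cv2.imwrite("pics/w2.png",b)
```

```text
[ 0.5310693  -0.31554881  0.22468576] [ 0.31915391  0.46188866 -0.85591796] 0.06572609951197424
```

View pics/s2.png

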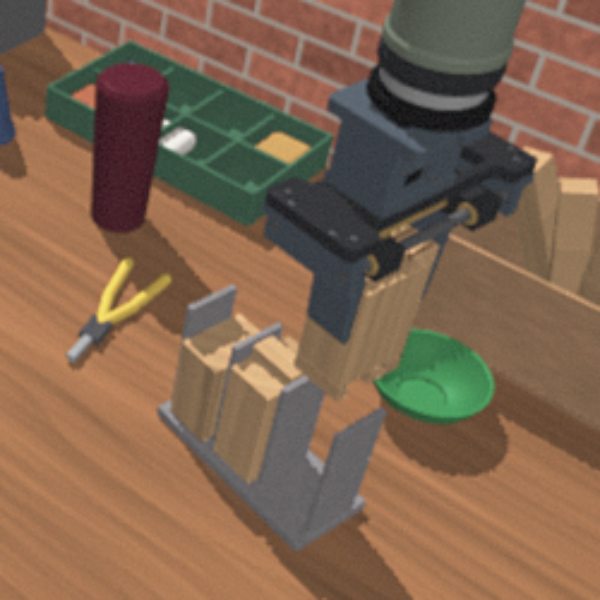

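The post is held upright with its bottom clear of the dividers. I'll carry it to the clear spot at (0.40,-0.12) and turn its yaw to 45°.

>>> {"api": "apply_moves", "payload": {"series": [-0.013,0.02,0,0,0,0.1,0,-0.026,0.039,0,0,0,0.2,0,-0.039,0.059,0,0,0,0.3,0,-0.052,0.078,0,0,0,0.4,0,-0.066,0.098,0,0,0,0.5,0,-0.079,0.117,0,0,0,0.6,0,-0.092,0.137,0,0,0,0.7,0,-0.105,0.156,0,0,0,0.8,0,-0.118,0.176,0,0,0,0.9,0,-0.131,0.195,0,0,0,0.99,0]}}

```text
clock: 5.3
eef_pos: [0.3985, -0.1194, 0.2225]
ee_rot: [[-0.001, 0.71, 0.704], [-0.002, 0.704, -0.71], [-1.0, -0.002, 0.001]]
contact_force: [-0.5, -0.2, -1.2]
finger_gap: 0.0659
```

>>> {"api": "apply_moves", "payload": {"series": [0,0,-0.03,0,0,0,0,0,0,-0.06,0,0,0,0,0,0,-0.09,0,0,0,0,0,0,-0.11,0,0,0,0,0,0,-0.125,0,0,0,0,0,0,-0.14,0,0,0,0,0,0,-0.15,0,0,0,0,0,0,-0.155,0,0,0,0,0,0,-0.155,0,0,0,0,0,0,-0.155,0,0,0,0]}}

```text
clock: 6.13
eef_pos: [0.3983, -0.1193, 0.0673]
ee_rot: [[-0.001, 0.71, 0.704], [-0.002, 0.704, -0.71], [-1.0, -0.002, 0.0]]
contact_force: [0.2, -0.2, -1.3]
finger_gap: 0.066
```

>>> {"api": "apply_moves", "payload": {"series": [0,0,-0.001,0,0,0,0,0,0,-0.002,0,0,0,0,0,0,-0.003,0,0,0,0,0,0,-0.004,0,0,0,0,0,0,-0.005,0,0,0,0,0,0,-0.006,0,0,0,0,0,0,-0.007,0,0,0,0,0,0,-0.007,0,0,0,0,0,0,-0.007,0,0,0,0,0,0,-0.007,0,0,0,0]}}

```text
clock: 6.97
eef_pos: [0.3983, -0.1193, 0.0603]
ee_rot: [[-0.001, 0.71, 0.704], [-0.002, 0.704, -0.71], [-1.0, -0.002, 0.0]]
contact_force: [0.2, 0.6, -3.3]
finger_gap: 0.0659
```

>>> {"api": "apply_moves", "payload": {"series": [0,0,-0.0005,0,0,0,0,0,0,-0.001,0,0,0,0,0,0,-0.0015,0,0,0,0,0,0,-0.002,0,0,0,0,0,0,-0.002,0,0,0,0,0,0,-0.002,0,0,0,0,0,0,-0.002,0,0,0,0,0,0,-0.002,0,0,0,0,0,0,-0.002,0,0,0,0,0,0,-0.002,0,0,0,0]}}

```text
clock: 7.8
eef_pos: [0.3984, -0.1194, 0.0593]
ee_rot: [[-0.001, 0.71, 0.705], [-0.002, 0.705, -0.71], [-1.0, -0.002, 0.001]]
contact_force: [-2.0, 0.3, 9.3]
finger_gap: 0.0659
```

Run:
```python
from station import ctrl
from h import *
a=ctrl.read_camera("side");c=ctrl.calibration("side")
p=proj(c,[.398,-.119,.0]);print(p,ctrl.read_state()["contact_force"])
x,y=map(int,p);ox,oy=x-90,y-120
print(ox,oy)
cv2.imwrite("pics/s3.png",cv2.resize(a[oy:oy+160,ox:ox+160],(800,800))[200:])
```

```text
[340.46292141 341.42909145] [-3.29719274  0.12862286  8.46975723]
250 221
```

View pics/s3.png

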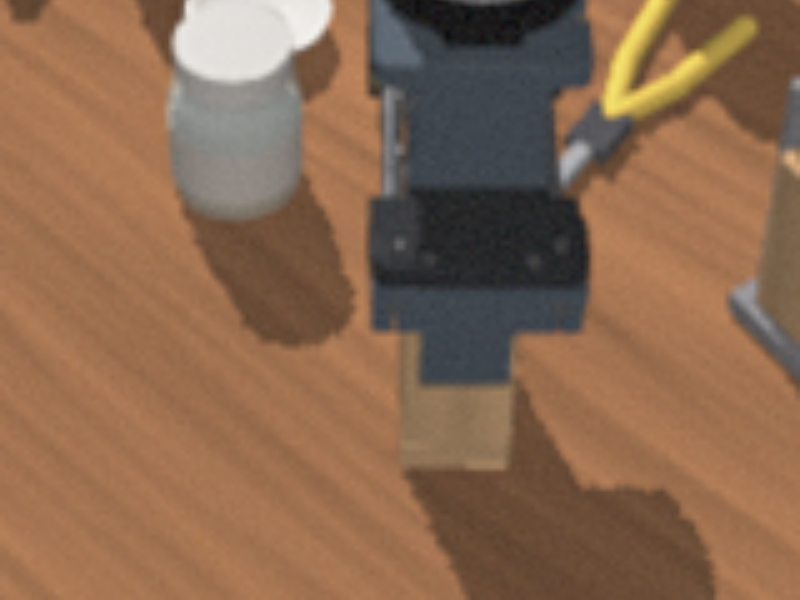

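It touched down with a force of +9 N up, and the side view shows the post standing at about (305,313) in the full picture. Releasing, then rising.

>>> {"api": "apply_moves", "payload": {"series": [0,0,0.0008,0,0,0,0,0,0,0.0008,0,0,0,0.85,0,0,0.0008,0,0,0,1,0,0,0.0008,0,0,0,1,0,0,0.0008,0,0,0,1,0,0,0.0008,0,0,0,1,0,0,0.0008,0,0,0,1,0,0,0.0008,0,0,0,1,0,0,0.0008,0,0,0,1,0,0,0.005,0,0,0,1]}}

```text
clock: 8.68
eef_pos: [0.3978, -0.1192, 0.0639]
ee_rot: [[-0.002, 0.71, 0.704], [-0.002, 0.704, -0.71], [-1.0, -0.003, -0.001]]
contact_force: [-0.1, 0.2, -0.7]
finger_gap: 0.0914
```

>>> {"api": "apply_moves", "payload": {"series": [0,0,0.02,0,0,0,1,0,0,0.05,0,0,0,1,0,0,0.08,0,0,0,1,0,0,0.11,0,0,0,1,0,0,0.14,0,0,-0.12,1,0,0,0.14,0,0,-0.24,1,0,0,0.14,0,0,-0.36,1,0,0,0.14,0,0,-0.48,1,0,0,0.14,0,0,-0.6,1,0,0,0.14,0,0,-0.72,1]}}

```text
clock: 9.52
eef_pos: [0.3977, -0.1191, 0.2043]
ee_rot: [[-0.003, 0.998, 0.056], [0.0, 0.056, -0.998], [-1.0, -0.003, -0.001]]
contact_force: [-0.1, 0.0, -0.1]
finger_gap: 0.0915
```

Run:
```python
from station import ctrl
from h import *
s=ctrl.read_state();print(s["eef_pos"],s["ee_rot"].round(3) if hasattr(s["ee_rot"],'round') else s["ee_rot"],s["contact_force"],s["finger_gap"])
t=ctrl.read_camera("top");a=ctrl.read_camera("side");b=ctrl.read_camera("wrist")
p=proj(ctrl.calibration("side"),[.398,-.119,.05]);x,y=map(int,p);print(p)
q=proj(ctrl.calibration("top"),[.398,-.119,.1]);X,Y=map(int,q);print(q)
cv2.imwrite("pics/s4.png",np.hstack([cv2.resize(a[y-60:y+60,x-60:x+60],(400,400)),cv2.resize(t[Y-50:Y+50,X-50:X+50],(400,400))]))
cv2.imwrite("pics/w4.png",b)
```

```text
[ 0.39766941 -0.11913192  0.20425652] [[-0.003  0.998  0.056]
 [ 0.     0.056 -0.998]
 [-1.    -0.003 -0.001]] [-0.09061798  0.01339699 -0.12718999] 0.09150512592064579
[341.38242477 325.48668935]
[380.91201889 278.66099524]
```

View pics/s4.png

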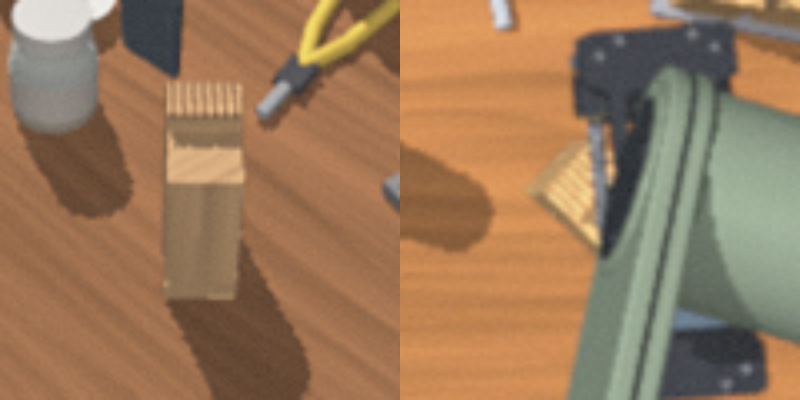

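View pics/w4.png

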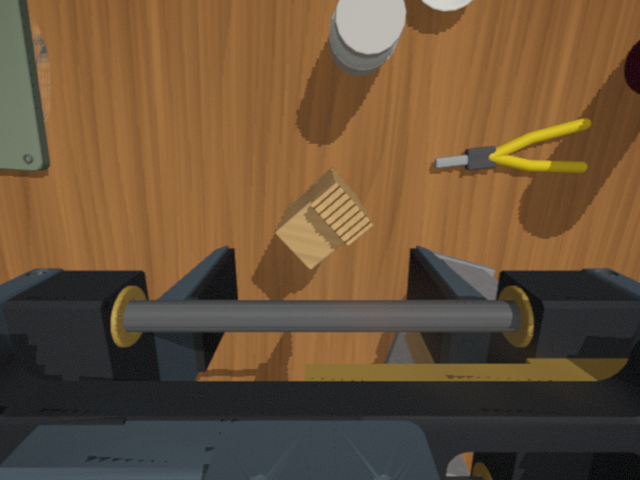

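The post stands upright, high end up in the side view. In the wrist view, the low-end top edge runs (276,231)–(314,269) and the high-end outer edge (334,182)–(372,222).

Run:
```python
from station import ctrl
from h import *
c=ctrl.calibration("wrist");b=cv2.imread("pics/w4.png")
L=[onz(c,u,v,.105)[:2] for u,v in[(276,231),(314,269)]];H=[onz(c,u,v,.12)[:2] for u,v in[(334,182),(372,222)]]
P=np.array(L+H);print(P.round(4),P.mean(0),np.linalg.norm(P[1]-P[0]),np.linalg.norm(P[3]-P[1]))
d=P[2:].mean(0)-P[:2].mean(0);print(np.degrees(np.arctan2(d[1],d[0])))
cv2.imwrite("pics/w4c.png",cv2.resize(b[160:280,260:390],None,fx=5,fy=5))
```

```text
[[ 0.3605 -0.1248]
 [ 0.3933 -0.1559]
 [ 0.404  -0.0799]
 [ 0.4352 -0.1084]] [ 0.39825921 -0.11723509] 0.045195738215191635 0.06327999849077318
47.21772927541963
```

View pics/w4c.png

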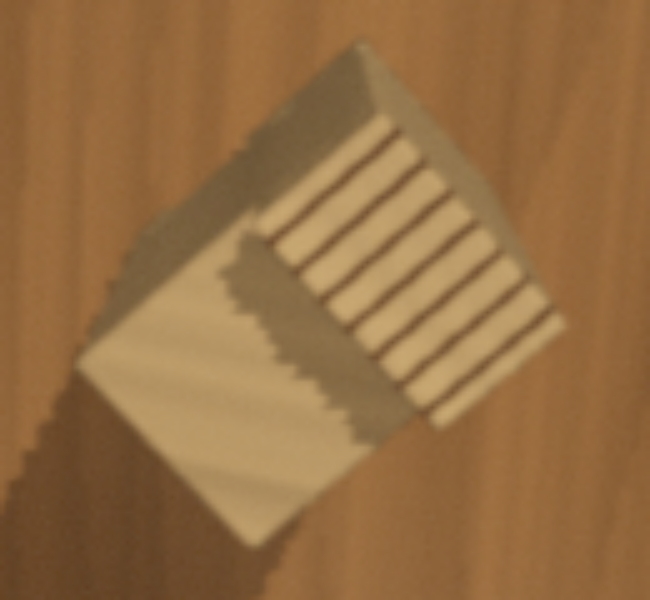

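Yaw and centre match expectation (about 45°, about (0.397,-0.117)). I'll finish the turn and go down on the side faces.

>>> {"api": "apply_moves", "payload": {"series": [0,0,0,0,0,-0.12,1,-0.001,0.002,0,0,0,-0.24,1,-0.001,0.002,0,0,0,-0.36,1,-0.001,0.002,0,0,0,-0.48,1,-0.001,0.002,0,0,0,-0.6,1,-0.001,0.002,0,0,0,-0.72,1,-0.001,0.002,0,0,0,-0.82,1,-0.001,0.002,0,0,0,-0.845,1,-0.001,0.002,0,0,0,-0.845,1,-0.001,0.002,-0.02,0,0,-0.845,1]}}

```text
clock: 10.5
eef_pos: [0.3993, -0.118, 0.1868]
ee_rot: [[0.006, 0.713, -0.701], [-0.0, -0.701, -0.713], [-1.0, 0.004, -0.004]]
contact_force: [0.8, -0.4, 0.9]
finger_gap: 0.0914
```

>>> {"api": "apply_moves", "payload": {"series": [0,0,-0.02,0,0,0,1,0,0,-0.04,0,0,0,1,0,0,-0.06,0,0,0,1,0,0,-0.08,0,0,0,1,0,0,-0.1,0,0,0,1,0,0,-0.112,0,0,0,1,0,0,-0.12,0,0,0,1,0,0,-0.123,0,0,0,1,0,0,-0.123,0,0,0,1,0,0,-0.123,0,0,0,1]}}

```text
clock: 11.33
eef_pos: [0.3999, -0.1182, 0.0643]
ee_rot: [[0.007, 0.714, -0.7], [-0.001, -0.7, -0.714], [-1.0, 0.005, -0.005]]
contact_force: [0.2, 0.3, -0.1]
finger_gap: 0.0916
```

>>> {"api": "apply_moves", "payload": {"series": [0,0,0,0,0,0,0,0,0,0,0,0,0,0,0,0,0,0,0,0,0,0,0,0,0,0,0,0,0,0,0,0,0,0,0,0,0,0,0,0,0,0,0,0,0,0,0,0,0,0,0,0,0,0,0,0,0,0,0,0,0,0,0,0,0,0,0,0,0,0], "force": 15}}

```text
clock: 12.17
eef_pos: [0.3996, -0.1181, 0.0643]
ee_rot: [[0.007, 0.714, -0.7], [-0.0, -0.7, -0.714], [-1.0, 0.005, -0.004]]
contact_force: [0.3, 1.2, 0.3]
finger_gap: 0.0439
```

>>> {"api": "apply_moves", "payload": {"series": [0,0,0.004,0,0,0,0,0,0,0.015,0,0,0,0,0,0,0.035,0,0,0,0,0,0,0.055,0,0,0,0,0,0,0.075,0,0,0,0,0,0,0.1,0,0,0,0,0,0,0.125,0,0,0,0,0,0,0.15,0,0,0,0,0,0,0.17,0,0,0,0,0,0,0.175,0,0,0,0]}}

```text
clock: 13.0
eef_pos: [0.4013, -0.1186, 0.2425]
ee_rot: [[0.013, 0.714, -0.7], [-0.002, -0.7, -0.714], [-1.0, 0.011, -0.007]]
contact_force: [1.1, 0.0, -1.3]
finger_gap: 0.0442
```

>>> {"api": "apply_moves", "payload": {"series": [0.014,0.03,0,0,0,0.115,0,0.028,0.06,0,0,0,0.23,0,0.042,0.09,0,0,0,0.345,0,0.056,0.12,0,0,0,0.46,0,0.07,0.15,0,0,0,0.575,0,0.084,0.18,0,0,0,0.69,0,0.098,0.21,0,0,0,0.805,0,0.112,0.24,0,0,0,0.92,0,0.126,0.275,0,0,0,1.04,0,0.142,0.308,0,0,0,1.165,0]}}

```text
clock: 13.83
eef_pos: [0.5428, 0.191, 0.2409]
ee_rot: [[0.005, 0.923, 0.385], [0.01, 0.385, -0.923], [-1.0, 0.008, -0.008]]
contact_force: [0.6, 0.2, -1.3]
finger_gap: 0.0441
```

Run:
```python
from station import ctrl
from h import *
import pickle
s=ctrl.read_state();print(s["eef_pos"],np.round(s["ee_rot"],4),s["contact_force"],s["finger_gap"])
c=ctrl.calibration("wrist");b=ctrl.read_camera("wrist");pickle.dump(c,open("w5.pkl","wb"))
cv2.imwrite("pics/w5.png",b);cv2.imwrite("pics/s5.png",ctrl.read_camera("side"))
```

```text
[0.54279561 0.1909811  0.24094764] [[ 0.0047  0.9228  0.3853]
 [ 0.0102  0.3852 -0.9228]
 [-0.9999  0.0082 -0.0076]] [ 0.58848662  0.18598828 -1.32349112] 0.04414015236437789
```

View pics/w5.png

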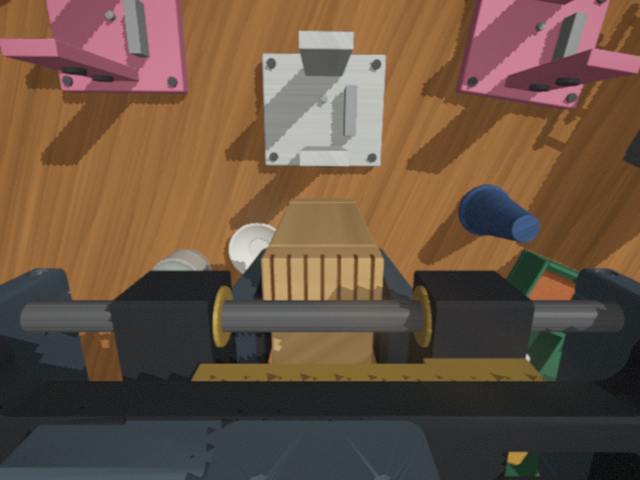

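View pics/s5.png

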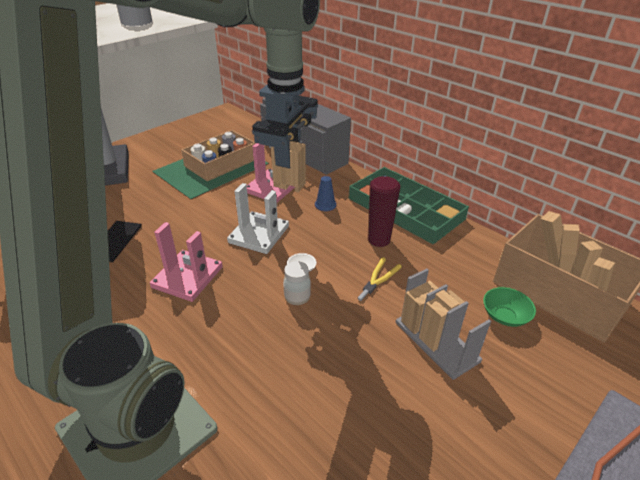

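The jig lies at about (325,110) in the wrist view: back stop on the right (350,110), pin at (322,101). The post's high end faces the jig's +y. Now a refined measurement.

Run:
```python
from h import *
b=cv2.imread("pics/w5.png")
cv2.imwrite("pics/w5c.png",cv2.resize(b[20:180,250:400],(750,800),interpolation=cv2.INTER_CUBIC)[:600])
cv2.imwrite("pics/w5d.png",cv2.resize(b[60:180,250:400],(750,600),interpolation=cv2.INTER_CUBIC))
```

```text
(no output)
```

View pics/w5c.png

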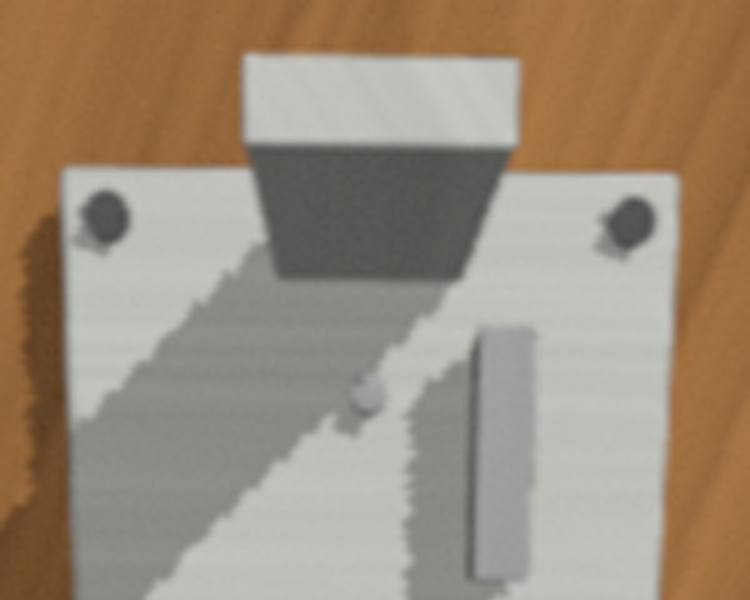

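View pics/w5d.png

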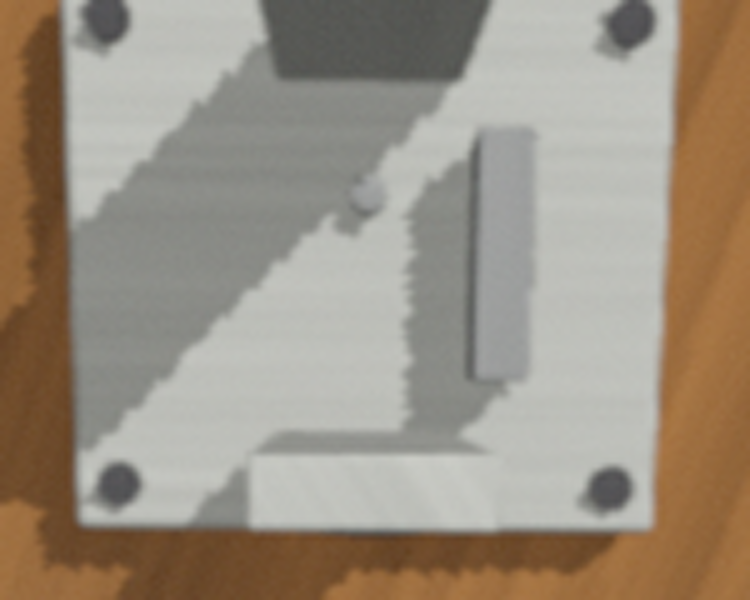

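Run:
```python
from h import *
import pickle;c=pickle.load(open("w5.pkl","rb"))
f=lambda u,v,z:onz(c,*crop(u,v,5,250,20),z)[:2]
g=lambda u,v,z:onz(c,*crop(u,v,5,250,60),z)[:2]
P=np.array([f(63,168,.018),f(679,175,.018),g(653,530,.018),g(79,524,.018)])
print(P.mean(0)); d=np.diff(np.vstack([P,P[:1]]),axis=0);print(np.linalg.norm(d,axis=1),np.degrees(np.arctan2(d[:,1],d[:,0])))
# cheek inner top edges z=.137
A=[f(244,143,.137),f(517,147,.137)];B=[g(250,455,.137),g(498,456,.137)]
A,B=np.array(A),np.array(B)
print("A",A,np.linalg.norm(A[1]-A[0]),"B",B,np.linalg.norm(B[1]-B[0]))
C=(A.mean(0)+B.mean(0))/2;print("cheek centre",C, np.degrees(np.arctan2(*(A[1]-A[0])[::-1])),np.degrees(np.arctan2(*(B[1]-B[0])[::-1])))
v=A.mean(0)-B.mean(0);print("gap",np.linalg.norm(v),np.degrees(np.arctan2(v[1],v[0])))
yaw=np.radians(22.4);ex=np.array([np.cos(yaw),np.sin(yaw)]);ey=np.array([-ex[1],ex[0]])
pin=f(366,388,.024);J=P.mean(0);print("pin rel",(pin-J)@ex,(pin-J)@ey)
s1,s2=f(482,330,.038),f(474,578,.038)
for s in(s1,s2):print("stop rel",(s-J)@ex,(s-J)@ey)
print("cheek rel",[( (q-J)@ex,(q-J)@ey) for q in (*A,*B)])
```

```text
[0.50861001 0.28242487]
[0.12863176 0.11474022 0.12962797 0.11441575] [  22.15342946  -67.58894444 -157.98991677  111.91311519]
A [[0.47641794 0.3083121 ]
 [0.51318819 0.32316123]] 0.03965537101871924 B [[0.50407268 0.24116539]
 [0.53984349 0.25590613]] 0.03868902175444391
cheek centre [0.50838057 0.28213621] 21.990601766672608 22.39599198280773
gap 0.07248004134941229 112.00299733611791
pin rel -0.0007839590329612515 0.014145678357532743
stop rel 0.02251586167294913 0.023926435720782242
stop rel 0.021915070962353875 -0.024662296547053604
cheek rel [(np.float64(-0.019898194406614323), np.float64(0.036201381009504686)), (np.float64(0.019756164294387858), np.float64(0.03591803202939288)), (np.float64(-0.01991773633654285), np.float64(-0.03641724170555166)), (np.float64(0.018771285323239933), np.float64(-0.036419948122421025))]
```

Run:
```python
from h import *
import pickle;c=pickle.load(open("w5.pkl","rb"))
b=cv2.imread("pics/w5.png")
cv2.imwrite("pics/w5e.png",cv2.resize(b[190:300,250:400],(750,550),interpolation=cv2.INTER_CUBIC))
T=np.array([.5428,.1910]);yaw=np.radians(22.4);ex=np.array([np.cos(yaw),np.sin(yaw)]);ey=np.array([-ex[1],ex[0]])
for u,v,z in[(293,202,.1766),(358,202,.1766),(268,253,.2966),(383,253,.2966)]:
    p=onz(c,u,v,z)[:2]-T;print(p@ex,p@ey)
```

```text
-0.019547396047752654 0.027992857320347828
0.025535959224137927 0.02810887568547289
-0.019655800649741036 0.03255457450141484
0.021024074981996266 0.03260255125423584
```

View pics/w5e.png

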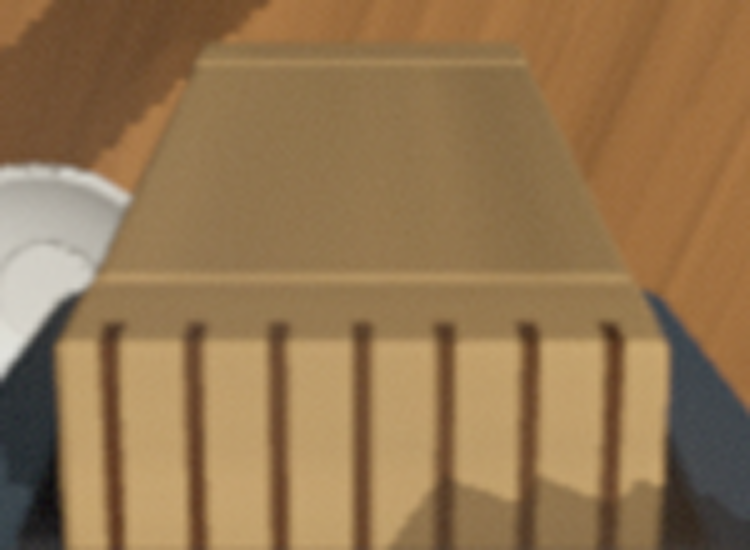

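Run:
```python
from h import *
import pickle;c=pickle.load(open("w5.pkl","rb"))
T=np.array([.5428,.1910]);yaw=np.radians(22.4);ex=np.array([np.cos(yaw),np.sin(yaw)]);ey=np.array([-ex[1],ex[0]])
for u,v,z in[(210,43,.1766),(522,43,.1766),(58,340,.2966),(668,340,.2966)]:
    p=onz(c,*crop(u,v,5,250,190),z)[:2]-T;print(p@ex,p@ey)
```

```text
-0.02046827588522101 0.030656435612834165
0.02268201152732685 0.030771776737198983
-0.02212341712160787 0.03083031436858592
0.021181232873309728 0.030875703427040803
```

The held post is upright, with its centre 2.2 mm behind the TCP along the jig's y, which matches dead reckoning. I'll move above the seat, 5 mm short of the stop.

>>> {"api": "apply_moves", "payload": {"series": [-0.007,0.015,0,0,0,-0.004,0,-0.014,0.031,0,0,0,-0.008,0,-0.02,0.047,0,0,0,-0.008,0,-0.027,0.063,0,0,0,-0.008,0,-0.033,0.077,0,0,0,-0.008,0,-0.0397,0.0914,0,0,0,-0.008,0,-0.0397,0.0914,0,0,0,-0.008,0,-0.0397,0.0914,-0.005,0,0,-0.008,0,-0.0397,0.0914,-0.01,0,0,-0.008,0,-0.0397,0.0914,-0.01,0,0,-0.008,0]}}

```text
clock: 14.77
eef_pos: [0.5043, 0.2837, 0.2282]
ee_rot: [[0.003, 0.926, 0.377], [0.01, 0.377, -0.926], [-1.0, 0.007, -0.008]]
contact_force: [0.3, 0.1, -2.5]
finger_gap: 0.044
```

Run:
```python
from station import ctrl
from h import *
import pickle
s=ctrl.read_state();print(s["eef_pos"],np.round(s["ee_rot"],4),s["contact_force"],s["finger_gap"])
a=ctrl.read_camera("side");cv2.imwrite("pics/s6.png",cv2.resize(a[110:270,180:340],(600,600),interpolation=cv2.INTER_CUBIC))
```

```text
[0.50431208 0.28367864 0.22817359] [[ 0.0031  0.9264  0.3766]
 [ 0.0102  0.3765 -0.9264]
 [-0.9999  0.0067 -0.0083]] [ 0.28556248  0.07764408 -2.49205576] 0.04397924194897044
```

View pics/s6.png

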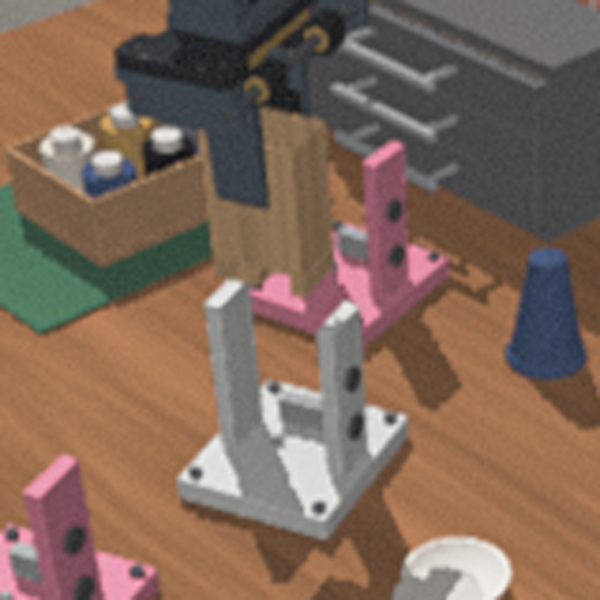

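Over the jig and aligned. Correcting by about 1.3 mm and lowering between the cheeks.

>>> {"api": "apply_moves", "payload": {"series": [-0.0012,-0.0013,0,0,0,0,0,-0.0012,-0.0013,0,0,0,0,0,-0.0012,-0.0013,-0.005,0,0,0,0,-0.0012,-0.0013,-0.01,0,0,0,0,-0.0012,-0.0013,-0.015,0,0,0,0,-0.0012,-0.0013,-0.02,0,0,0,0,-0.0012,-0.0013,-0.025,0,0,0,0,-0.0012,-0.0013,-0.03,0,0,0,0,-0.0012,-0.0013,-0.035,0,0,0,0,-0.0012,-0.0013,-0.035,0,0,0,0]}}

```text
clock: 15.65
eef_pos: [0.5028, 0.2823, 0.1924]
ee_rot: [[0.002, 0.926, 0.377], [0.01, 0.376, -0.926], [-1.0, 0.005, -0.008]]
contact_force: [-0.7, 1.1, -2.7]
finger_gap: 0.0438
```

>>> {"api": "apply_moves", "payload": {"series": [0,0,-0.008,0,0,0,0,0,0,-0.018,0,0,0,0,0,0,-0.028,0,0,0,0,0,0,-0.038,0,0,0,0,0,0,-0.048,0,0,0,0,0,0,-0.058,0,0,0,0,0,0,-0.068,0,0,0,0,0,0,-0.078,0,0,0,0,0,0,-0.085,0,0,0,0,0,0,-0.085,0,0,0,0]}}

```text
clock: 16.48
eef_pos: [0.5018, 0.2817, 0.1055]
ee_rot: [[-0.001, 0.926, 0.376], [0.008, 0.376, -0.926], [-1.0, 0.002, -0.008]]
contact_force: [0.2, -0.2, -0.9]
finger_gap: 0.0438
```

Run:
```python
from station import ctrl
from h import *
import pickle
s=ctrl.read_state();print(s["eef_pos"],np.round(s["ee_rot"],4),s["contact_force"],s["finger_gap"])
a=ctrl.read_camera("side");cv2.imwrite("pics/s7.png",cv2.resize(a[130:260,200:330],(600,600),interpolation=cv2.INTER_CUBIC))
cv2.imwrite("pics/w7.png",ctrl.read_camera("wrist"))
```

```text
[0.50176566 0.28172803 0.1054502 ] [[-0.0013  0.9264  0.3765]
 [ 0.008   0.3765 -0.9264]
 [-1.      0.0018 -0.0079]] [ 0.16019395 -0.19717625 -0.87305805] 0.04376466308689149
```

View pics/s7.png

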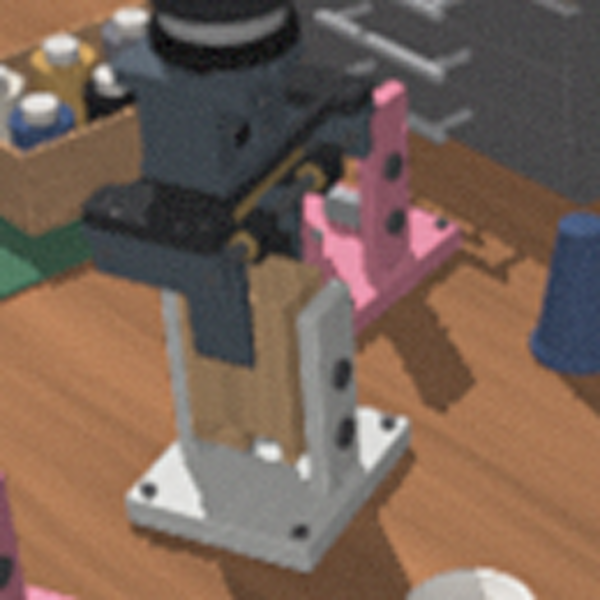

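View pics/w7.png

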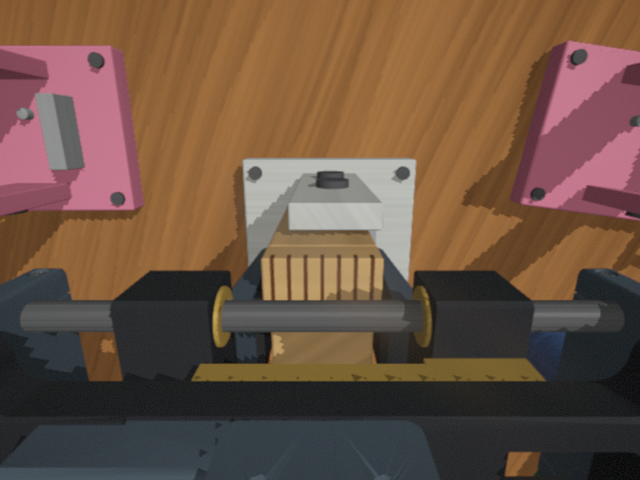

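The post is between the cheeks, bottom about 41 mm above the table. The side view shows it inside, with a gap to the front and the arch on the low side nearest the camera. Lowering onto the pin.

>>> {"api": "apply_moves", "payload": {"series": [0.0005,0,-0.003,0,0,0,0,0.0005,0,-0.006,0,0,0,0,0.0005,0,-0.009,0,0,0,0,0.0005,0,-0.012,0,0,0,0,0.0005,0,-0.014,0,0,0,0,0.0005,0,-0.016,0,0,0,0,0.0005,0,-0.018,0,0,0,0,0.0005,0,-0.02,0,0,0,0,0.0005,0,-0.021,0,0,0,0,0.0005,0,-0.021,0,0,0,0]}}

```text
clock: 17.42
eef_pos: [0.5033, 0.2823, 0.086]
ee_rot: [[0.001, 0.926, 0.376], [0.009, 0.376, -0.926], [-1.0, 0.005, -0.008]]
contact_force: [0.0, -0.7, -0.7]
finger_gap: 0.0438
```

>>> {"api": "apply_moves", "payload": {"series": [0.0005,0.0002,-0.0005,0,0,0,0,0.001,0.0004,-0.001,0,0,0,0,0.0015,0.0006,-0.0015,0,0,0,0,0.002,0.0008,-0.002,0,0,0,0,0.0025,0.001,-0.0022,0,0,0,0,0.003,0.0012,-0.0022,0,0,0,0,0.0034,0.0014,-0.0022,0,0,0,0,0.0037,0.0015,-0.0022,0,0,0,0,0.0037,0.0015,-0.0022,0,0,0,0,0.0037,0.0015,-0.0022,0,0,0,0]}}

```text
clock: 18.25
eef_pos: [0.5071, 0.2838, 0.0839]
ee_rot: [[0.002, 0.926, 0.377], [0.01, 0.376, -0.926], [-1.0, 0.005, -0.008]]
contact_force: [0.0, -1.0, -1.1]
finger_gap: 0.0442
```

>>> {"api": "apply_moves", "payload": {"series": [0.0003,0.0001,0,0,0,0,0,0.0006,0.0002,0,0,0,0,0,0.0009,0.0004,0,0,0,0,0,0.0012,0.0005,0,0,0,0,0,0.0015,0.0006,0,0,0,0,0,0.0018,0.0007,0,0,0,0,0,0.0018,0.0007,0,0,0,0,0,0.0018,0.0007,0,0,0,0,0,0.0018,0.0007,0,0,0,0,0,0.0018,0.0007,0,0,0,0]}}

```text
validation failed for argument at $.se...
```

>>> {"api": "apply_moves", "payload": {"series": [0.0003,0.0001,0,0,0,0,0,0.0006,0.0002,0,0,0,0,0,0.0009,0.0004,0,0,0,0,0,0.0012,0.0005,0,0,0,0,0,0.0015,0.0006,0,0,0,0,0,0.0018,0.0007,0,0,0,0,0,0.0018,0.0007,0,0,0,0,0,0.0018,0.0007,0,0,0,0,0,0.0018,0.0007,0,0,0,0,0,0.0018,0.0007,0,0,0,0,0]}}

```text
clock: 19.08
eef_pos: [0.5075, 0.284, 0.0836]
ee_rot: [[-0.002, 0.926, 0.376], [0.008, 0.376, -0.926], [-1.0, 0.002, -0.008]]
contact_force: [-5.2, -1.0, 2.1]
finger_gap: 0.0437
```

A -5 N force shows the post is touching the back stop. Lowering the last millimetre or so with a light push kept on.

>>> {"api": "apply_moves", "payload": {"series": [0.0008,0.0003,-0.0003,0,0,0,0,0.0008,0.0003,-0.0006,0,0,0,0,0.0008,0.0003,-0.0009,0,0,0,0,0.0008,0.0003,-0.0012,0,0,0,0,0.0008,0.0003,-0.0015,0,0,0,0,0.0008,0.0003,-0.0018,0,0,0,0,0.0008,0.0003,-0.002,0,0,0,0,0.0008,0.0003,-0.002,0,0,0,0,0.0008,0.0003,-0.002,0,0,0,0,0.0008,0.0003,-0.002,0,0,0,0]}}

```text
clock: 19.92
eef_pos: [0.5075, 0.284, 0.0824]
ee_rot: [[-0.003, 0.927, 0.376], [0.008, 0.376, -0.926], [-1.0, 0.0, -0.008]]
contact_force: [-7.1, -1.9, 6.2]
finger_gap: 0.0442
```

Seated: z force up is 6 N and the post's bottom computes to 18 mm. Releasing slowly.

>>> {"api": "apply_moves", "payload": {"series": [0,0,0,0,0,0,0.4,0,0,0,0,0,0,0.5,0,0,0,0,0,0,0.6,0,0,0,0,0,0,0.7,0,0,0,0,0,0,0.8,0,0,0,0,0,0,0.9,0,0,0,0,0,0,0.9,0,0,0,0,0,0,0.9,0,0,0,0,0,0,0.9,0,0,0,0,0,0,0.9]}}

```text
clock: 20.75
eef_pos: [0.5076, 0.284, 0.0824]
ee_rot: [[-0.003, 0.926, 0.376], [0.008, 0.376, -0.926], [-1.0, 0.0, -0.008]]
contact_force: [0.4, 0.6, 0.6]
finger_gap: 0.0823
```

>>> {"api": "apply_moves", "payload": {"series": [0,0,0.005,0,0,0,0.9,0,0,0.015,0,0,0,0.9,0,0,0.03,0,0,0,0.9,0,0,0.05,0,0,0,0.9,0,0,0.07,0,0,0,0.9,0,0,0.09,0,0,0,0.9,0,0,0.11,0,0,0,0.9,0,0,0.13,0,0,0,0.9,0,0,0.15,0,0,0,0.9,0,0,0.16,0,0,0,0.9]}}

```text
clock: 21.58
eef_pos: [0.5085, 0.2846, 0.2462]
ee_rot: [[0.002, 0.926, 0.376], [0.01, 0.376, -0.926], [-1.0, 0.006, -0.009]]
contact_force: [0.8, 0.1, 0.2]
finger_gap: 0.0816
```

>>> {"api": "apply_moves", "payload": {"series": [0.01,-0.025,0,0,0,0,0.9,0.02,-0.05,0,0,0,0,0.9,0.03,-0.075,0,0,0,0,0.9,0.035,-0.085,0,0,0,0,0.9,0.04,-0.1,0,0,0,0,0.9,0.04,-0.1,0,0,0,0,0.9,0.04,-0.1,0,0,0,0,0.9,0.04,-0.1,0,0,0,0,0.9,0.04,-0.1,0,0,0,0,0.9,0.04,-0.1,0,0,0,0,0.9]}}

```text
clock: 22.42
eef_pos: [0.5482, 0.1855, 0.2462]
ee_rot: [[0.002, 0.926, 0.377], [0.011, 0.377, -0.926], [-1.0, 0.006, -0.009]]
contact_force: [0.3, -0.0, 0.1]
finger_gap: 0.082
```

Run:
```python
from station import ctrl
from h import *
import pickle
s=ctrl.read_state();print(s["clock"],s["eef_pos"],s["contact_force"],s["finger_gap"])
c=ctrl.calibration("wrist");b=ctrl.read_camera("wrist");pickle.dump(c,open("w8.pkl","wb"));cv2.imwrite("pics/w8f.png",b)
a=ctrl.read_camera("side");t=ctrl.read_camera("top")
cv2.imwrite("pics/s8.png",cv2.resize(a[150:270,200:320],(600,600),interpolation=cv2.INTER_CUBIC))
cv2.imwrite("pics/w8.png",cv2.resize(b[30:180,240:410],(680,600),interpolation=cv2.INTER_CUBIC))
cv2.imwrite("pics/t8.png",t)
```

```text
22.4167 [0.54820739 0.18548238 0.24617105] [ 3.18081510e-01 -2.52991201e-04  1.08554084e-01] 0.08195156419586745
```

View pics/s8.png

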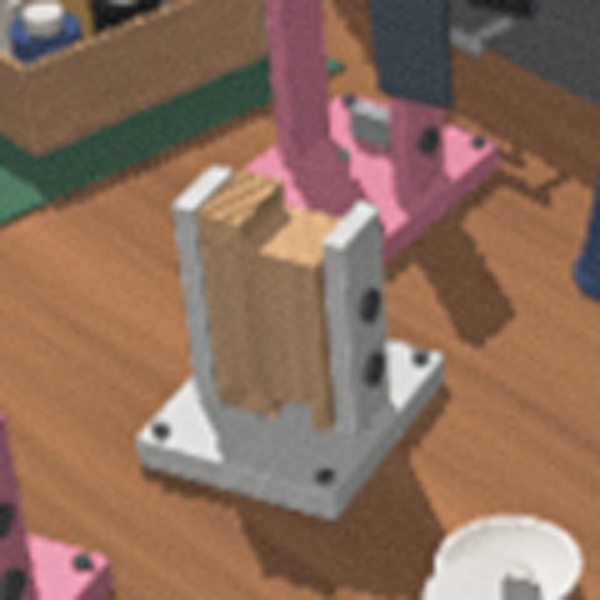

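View pics/w8.png

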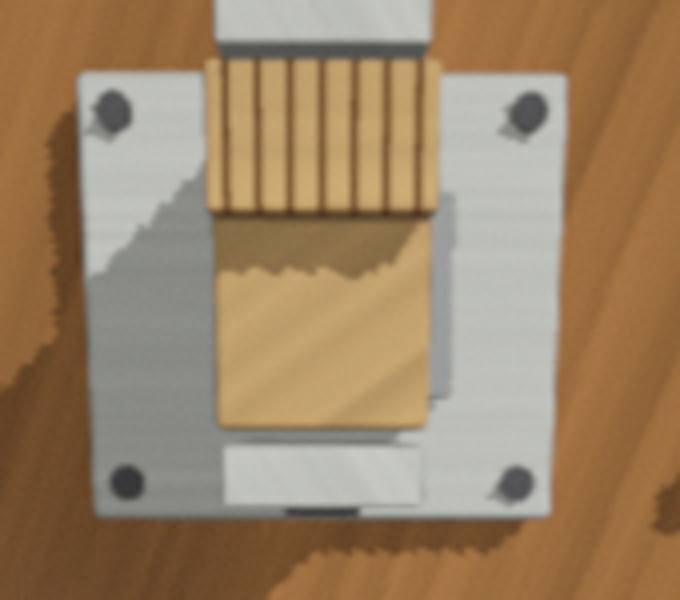

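View pics/t8.png

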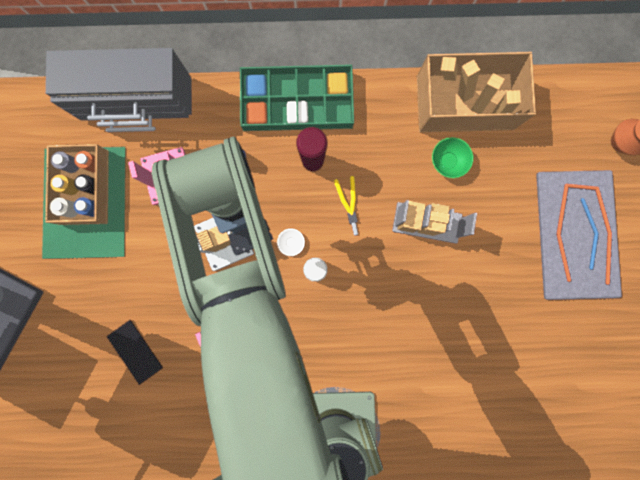

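The views show the post upright between the cheeks, high end on the +y (pin) side and against the stop; the other things are unmoved. Numeric check of its pose next.

Run:
```python
from h import *
import pickle;c=pickle.load(open("w8.pkl","rb"))
J=np.array([.5085,.2823]);yaw=np.radians(22.2);ex=np.array([np.cos(yaw),np.sin(yaw)]);ey=np.array([-ex[1],ex[0]])
for n,u,v,z in[("hi",206,59,.138),("hi",440,60,.138),("hi",434,213,.138),("hi",208,212,.138),("lo",219,427,.123),("lo",426,426,.123),("plate",78,73,.018),("plate",567,74,.018),("plate",550,516,.018),("plate",96,516,.018),("stop",455,193,.038),("stop",452,398,.038)]:
    p=onz(c,*crop(u,v,4,240,30),z)[:2]-J;print(n,(p@ex*1e3).round(1),(p@ey*1e3).round(1))
```

```text
hi -21.6 32.9
hi 21.4 32.8
hi 20.8 6.6
hi -21.8 6.7
lo -21.7 -32.5
lo 21.1 -32.4
plate -64.3 57.5
plate 64.6 57.3
plate 64.7 -57.3
plate -64.5 -57.2
stop 33.9 25.1
stop 34.2 -25.3
```

```bash
python3 -c "
from station import ctrl
print(ctrl.job_done())"
```

```text
the job is handed in; nothing more can be done
None
```

The stepped post is loaded in the grey jig and the job is handed in, at about 22.5 s of the 64 s allowed. I took the post from the rack's right-hand bay by its end faces and stood it on the table at (0.40, -0.12). I then took it again by its 44 mm faces and lowered it between the cheeks. There I pushed it lightly against the back stop, set it down and let go.

**Last checks:**
- **Back stop and seating:** before release the stop pushed back with about 5–7 N and the plate pushed up with 6 N. The post's underside worked out at 18.1 mm, against 18 mm for the plate.
- **Position:** after release the wrist view puts the post within about 0.5 mm of home and square to the jig. The high end is on the pin side (+y), with the broad foot over the pin.
- **Surroundings:** the top view showed the other blocks and the things on the table unmoved, and the gripper was clear of everything.

**Less certain:** I could not see the pin under the post, so I infer that it is pressed down from the post's seated height. The last view put the post 0.3 mm short of the stop, which is within measurement error. The contact force is the better evidence that it touches. No check failed.

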